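# Move a score slider on the okey rail

### The job

The pair who keep score with the broad drum-headed brass slider have changed their score: lift that slider out of its notch in the rosewood score rail, and put it fully home and upright in the notch marked by the diamond-shaped mother-of-pearl inlay, then let go. Leave the two other sliders, the ball-headed and the crossbar-headed one, standing in their notches.

Things in the scene. Friction and masses are not known exactly. Their poses are not given: they have to be found in the camera images.
- drum_head (a point): Brass slider to move, loose, 105-210 g, 62 mm high: upright drum head 30 mm across, 26 mm high, flat top with a pearl disc; neck 14 mm; round flat heavy foot 24 mm across, 22 mm high. Stands in a notch of the score rail, drum underside 20 mm above the rail's top, free on both sides across the rail. Point: centre of the drum, 49 mm above the foot's underside; z up; any yaw is alike.
- goal_notch (a point): Empty notch marked by the diamond (28 mm) of pearl; others have round dots (10 mm). Fixed rosewood rail 408 x 92 mm, top 26 mm above the table; 7 notches in a row 55 mm apart, each 40 mm square, 16 mm deep, mouth bevelled 5 mm. Point: centre of the notch's floor, 10 mm above the table; x across the rail, away from the inlays, y along it, z up; the diamond's centre is at x -44, z +16 mm.
- ball_head (a point): Bystander: brass slider with a small ball head 18 mm in diameter and the same 24 mm foot, standing loose in another notch, 53 mm high. Point: centre of the ball, 44 mm above the foot's underside.
- bar_head (a point): Bystander: brass slider with a crossbar head 36 mm long (set across the rail), 10 mm wide, 10 mm high, and the same 24 mm foot, standing loose in another notch, 46 mm high. Point: centre of the bar, 41 mm above the foot's underside; the bar runs along x.
There are look-alikes about, which are no part of the job. Leave any black look-alike of the part that bears drum_head alone.

How it is judged (in metres and radians):
On the way:
1. The drum-headed slider is lifted clear out of its notch (z of drum_head in the frame of goal_notch above 0.069 m), for 0.1 s.
At the end, for the whole second after the job is handed in: The drum-headed slider stands in the diamond-marked notch: drum centre within 16 mm of the notch's centre seen from above and 42 to 55 mm above the notch floor, leaning less than 10 degrees; the ball and crossbar heads are within 25 mm of where they started (horizontal distance between drum_head and goal_notch below 0.016 m and z of drum_head in the frame of goal_notch between 0.042 and 0.055 m and angle between drum_head's own z axis and vertical below 0.18 rad and distance of each of ball_head, bar_head from where it was at the start of the episode below 0.025 m); the robot touches nothing.
It fails at once if The ball-headed slider is knocked or taken from its place (head moved over 25 mm) (distance of ball_head from where it was at the start of the episode above 0.025 m).
It fails at once if The crossbar-headed slider is knocked or taken from its place (head moved over 25 mm) (distance of bar_head from where it was at the start of the episode above 0.025 m).
It also fails if it takes over 38 s, if anything falls off the work surface, if the arm or the gripper's body presses on something with over 40 N, if the wrist force passes 120 N, or if a joint passes its speed limit or range.

### The arm

A 6-joint arm with a two-finger parallel gripper is mounted at the origin on the work surface. World frame = base frame: x ahead of the robot, y to its left, z up, the work surface at z = 0. Lengths are in mm, angles in rad, forces in N, time in s.
With the tool pointing down it reaches from about 350 to 975 mm from the base axis. Payload 7.1 kg.
Tool frame: the origin (TCP) lies between the finger pads; the fingertips stand 19 mm ahead of it and the grasp point (between the pads) is the TCP; z points along the fingers, y is the line along which they close (so a half turn about z gives the same grasp; the last joint's range is limited). The gripper opens to 88 mm and grips with 3 to 60 N. Pads are 20 mm wide; open, the fingers measure 115 mm over their backs; the gripper's body (75 mm by 178 mm) begins 61 mm behind the grasp point.
Start: joints at [1.237, 0.423, 1.63, -0, 1.089, -0.019], TCP at [193.485, 594.28, 241.675] pointing down, gripper open.
Joint ranges: [-3, 3], [-0.9, 2.11], [0.09, 2.58], [-1.31, 4.45], [0.11, 2.69], [-2.54, 2.54]. Speed limits (rad/s): [2.39, 2.39, 3.01, 3.14, 3.14, 3.14].

### API

Orientations are given as a rotation vector (axis times angle).
In Python, from workcell import ctrl gives the robot as it stands.
- The arm moves only by the tool arm_command, never from a script. Its argument "series" is a list of rows, each an object with "linear": the shift along the tool's x, y, z in m, a list of three; "turn": the turn about the tool's z in rad. A call has 1 to 10 rows; each row shifts and turns the commanded pose from where the row before left it, along the tool's axes as they then stand; what a row does not reach is not made up. A row lasts 1/10 s, in which the tool goes at most 50 mm and 8.59 degrees, less where a joint would pass 70% of its speed; a pose out of reach is approached as far as the arm can. A call with a gripper value outside its range is refused whole. "jaw" is the opening, from -1 (shut) to 1 (fully open), set as the call begins (left out, the last holds). The fingers move at their own pace and stop on an object; the grip force is fixed at half the most. Time passes only in rows, so rows that do not move let the fingers close. It gives the time, the measured TCP pose, the force, the opening and the grip force at its end, in the units of the state.
- ctrl.get_obs(): the state, without advancing time (a new reading comes with each control period).
- ctrl.get_image(name): name is "side" or "top" or "wrist"; returns a dict with "frame" (420x560x3 uint8, blue, green, red), "fx", "fy", "cx", "cy" (pixels), "rvec" (rotation vector, rad) and "tvec" (3), from world to camera coordinates, as OpenCV has them. Camera axes: x right, y down, z forward; pixel columns grow to the right and rows downward; lengths in mm; the calibration is good to about 2 mm. A picture is of the moment at which its call begins. There is no depth.
- ctrl.close_job(): hands the job in; it is judged then, once.
The state is a dict: "t": time; "qpos": joint angles; "qvel": joint speeds; "joint_torque": joint torques, N m; "ee_pos": TCP position; "orientation": TCP orientation; "ft_force": force on the tool from outside, world axes, zero at the start; "moment": the same for the moment, N m; "width": finger opening in mm; "grasp_force": force on a finger pad.
Only numpy, scipy, OpenCV 4.12 (cv2) and the standard library are available. Lean on these libraries where they do the work, as an engineer would, in place of code of your own. Each camera call takes 0.05 s, during which the arm holds its last target. There are 200 camera calls.

## Working session

There is one attempt and no reset: what is moved stays moved. The work goes in short steps, Python scripts to look and compute and a tool call to move; the robot and the scene stay as the last step left them, time stands still between calls to the robot, and variables do not carry over. Pictures are saved under pics/ and viewed, at most 10 in all, crops included, and the job is handed in when it is done.

Besides the shell and the picture viewer there is one more tool, called after "Emit:" as name(argument=value, ...), one argument or row to a line, values as JSON. arm_command: Moves the arm, as the interface text tells. Its arguments: {"type":"object","properties":{"series":{"type":"array"},"jaw":{"type":"number"}},"required":["series"]}

```bash
mkdir -p pics; cat > h.py <<'E'
import cv2,numpy as np,pickle
from workcell import ctrl
def snap(n,f):
    d=ctrl.get_image(n); cv2.imwrite(f'pics/{f}.png',d['frame']); pickle.dump(d,open(f'pics/{f}.pkl','wb')); return d
def load(f): return pickle.load(open(f'pics/{f}.pkl','rb'))
def K(d): return np.array([[d['fx'],0,d['cx']],[0,d['fy'],d['cy']],[0,0,1.]])
def ray(d,u,v):
    R=cv2.Rodrigues(np.array(d['rvec'],float))[0]; t=np.array(d['tvec'],float).ravel()
    return -R.T@t, R.T@np.linalg.inv(K(d))@[u,v,1]
def at(d,u,v,z):
    c,r=ray(d,u,v); return c+r*(z-c[2])/r[2]
def proj(d,P): return cv2.projectPoints(np.array(P,float).reshape(-1,3),np.array(d['rvec'],float),np.array(d['tvec'],float),K(d),None)[0].reshape(-1,2)
E
python3 - <<'E'
from h import *
a=snap('top','top0');b=snap('side','side0')
for d in(a,b): print(ray(d,280,210),d['fx'])
print(ctrl.get_obs())
E
```

```text
(array([470.05063838,  18.84642562, 871.27994548]), array([ 0.13645836,  0.03213113, -0.99012533])) 422.61752395169736
(array([ 354.71948235, -444.87511009,  556.44522109]), array([ 0.29694482,  0.66681381, -0.68352057])) 507.1692682394845
{'t': 0.1, 'qpos': array([ 1.23699620e+00,  4.23774655e-01,  1.63062867e+00, -2.02791157e-05,
        1.08861008e+00, -1.90207552e-02]), 'qvel': array([ 3.88130246e-04,  6.83330193e-04, -3.42958716e-03, -1.74676122e-04,
       -8.62919975e-05,  1.08919419e-03]), 'joint_torque': array([-6.18787180e-05, -5.45614707e+01, -2.74323213e+01,  6.45688525e-02,
        1.88411109e-02,  1.67080685e-05]), 'ee_pos': array([193.3355286 , 593.8270658 , 240.96709744]), 'orientation': array([-4.92364367e-01, -3.10253467e+00,  2.20185862e-03]), 'ft_force': array([ 0.07330605, -0.22682104, -0.70740883]), 'moment': array([-0.03111767,  0.00224393,  0.03117534]), 'grasp_force': 0.0, 'width': 87.6890724133074}
```

View pics/top0.png

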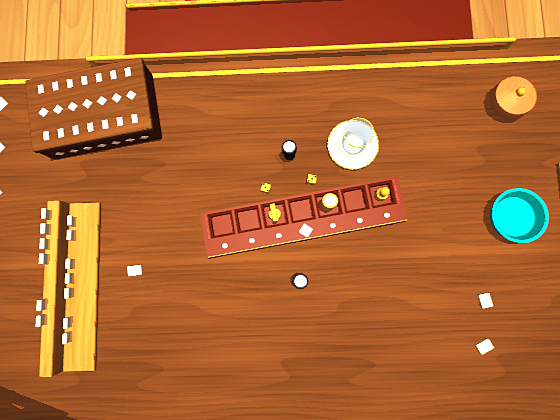

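View pics/side0.png

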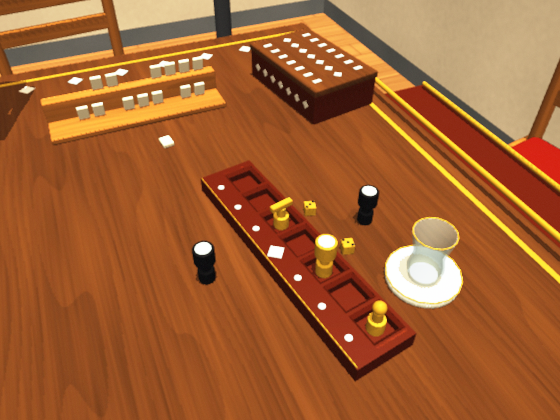

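The top picture shows the rail with 7 notches: bar head (274,213), diamond (306,230) marking the empty notch (302,209), drum head (330,201) and ball head (382,192). Black look-alikes stand off the rail at (289,149) and (300,281). The brass drum in the fifth notch fits the description. I'll measure it and confirm it in a crop.

```bash
python3 - <<'E'
from h import *
a=load('top0');b=load('side0')
def white(d,u,v,r=11,th=170):
    f=d['frame'][v-r:v+r+1,u-r:u+r+1].min(2)
    n,l,s,c=cv2.connectedComponentsWithStats((f>th).astype(np.uint8)); 
    i=1+np.argmax(s[1:,4]); return c[i]+[u-r,v-r]
T=[(225,246),(251,241),(279,236),(306,230),(333,225),(360,220),(387,215)]
S=[(221,187),(238,207),(256,229),(276,252),(298,278),(322,307),(349,338)]
for d,L in((a,T),(b,S)):
    P=np.array([at(d,*white(d,*p,r=8),26) for p in L]); print(P.round(1).tolist())
    k=np.arange(-3,4); s=np.polyfit(k,P[:,:2],1); print('step',s[0],'mid',s[1])
    y=-s[0]/np.linalg.norm(s[0]); x=np.array([y[1],-y[0]]); x*=np.sign(x[0])
    g=s[1]+44*x; print('x axis',x,'goal',g,'drum notch',g+s[0],'yaw',np.arctan2(x[1],x[0]))
u=white(a,330,201,8,150);v=white(b,326,241,12,170);print(u,v,at(a,*u,72),at(b,*v,72))
c=np.hstack([cv2.resize(a['frame'][170:250,250:410],None,fx=2.4,fy=2.4),]);e=cv2.resize(b['frame'][190:350,220:400],None,fx=3,fy=3)
h=np.zeros((480,384+540,3),np.uint8);h[:c.shape[0],:384]=c;h[:,384:]=e
cv2.imwrite('pics/crop.png',cv2.resize(h,(800,416)))
E
```

```text
[[519.3, 159.9, 26.0], [527.6, 105.3, 26.0], [536.0, 50.9, 26.0], [544.4, -3.2, 26.0], [552.9, -57.6, 26.0], [561.3, -112.0, 26.0], [569.8, -166.3, 26.0]]
step [  8.42465776 -54.3458442 ] mid [544.48578983  -3.30072962]
x axis [0.98819681 0.15318963] goal [587.96644949   3.43961423] drum notch [596.39110725 -50.90622997] yaw 0.15379520170943176
[[519.4, 160.3, 26.0], [528.0, 105.6, 26.0], [536.5, 51.7, 26.0], [545.0, -2.8, 26.0], [553.6, -57.3, 26.0], [561.8, -111.7, 26.0], [570.2, -165.8, 26.0]]
step [  8.46710018 -54.35820759] mid [544.92404971  -2.84222444]
x axis [0.98808503 0.15390896] goal [588.39979119   3.92976962] drum notch [596.86689137 -50.42843797] yaw 0.15452315742250353
[329.90163934 199.95081967] [326.16853933 240.97191011] [596.42629446 -50.98059311  72.        ] [596.79397866 -50.83932292  72.        ]
```

View pics/crop.png

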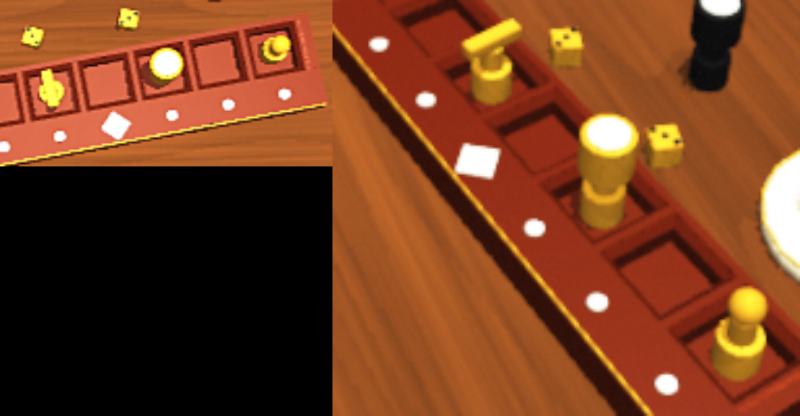

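The crop confirms it: the brass drum with the pearl disc stands in the dot-marked notch next to the diamond, and the empty diamond notch lies between it and the bar. I'll turn the tool first so the fingers close across the rail.

Emit:
arm_command(
  series=[
    {"linear": [0, 0, 0], "turn": 0.1378},
    {"linear": [0, 0, 0], "turn": 0.1378},
    {"linear": [0, 0, 0], "turn": 0.1378},
    {"linear": [0, 0, 0], "turn": 0.1378},
    {"linear": [0, 0, 0], "turn": 0.1378},
    {"linear": [0, 0, 0], "turn": 0.1378},
    {"linear": [0, 0, 0], "turn": 0.1378},
    {"linear": [0, 0, 0], "turn": 0.1378},
    {"linear": [0, 0, 0], "turn": 0},
  ],
  jaw=1,
)

```text
t: 1.0
ee_pos: [193.4, 594.0, 241.3]
orientation: [2.046, 2.384, -0.001]
ft_force: [-0.3, -0.4, -0.6]
width: 87.5
grasp_force: 0.0
```

```bash
cat > g.py <<'E'
import sys
from h import *
def go(x,y,z):
    o=ctrl.get_obs(); R=cv2.Rodrigues(o['orientation'])[0]
    print(o['t'],o['ee_pos'].round(1),'need',(R.T@(np.array([x,y,z])-o['ee_pos'])).round(1),'yaw y',np.arctan2(R[1,1],R[0,1]).round(3),'tilt',R[:,2].round(3),o['width'].round(1),o['ft_force'].round(1),o['grasp_force'])
if __name__=='__main__': go(*map(float,sys.argv[1:]))
E
python3 g.py 596.6 -50.9 140
```

```text
Traceback (most recent call last):
  File "g.py", line 6, in <module>
    if __name__=='__main__': go(*map(float,sys.argv[1:]))
                             ~~^^^^^^^^^^^^^^^^^^^^^^^^^^
  File "g.py", line 5, in go
    print(o['t'],o['ee_pos'].round(1),'need',(R.T@(np.array([x,y,z])-o['ee_pos'])).round(1),'yaw y',np.arctan2(R[1,1],R[0,1]).round(3),'tilt',R[:,2].round(3),o['width'].round(1),o['ft_force'].round(1),o['grasp_force'])
                                                                                                                                                              ^^^^^^^^^^^^^^^^
AttributeError: 'float' object has no attribute 'round'
```

```bash
sed -i "s/o\['width'\].round(1)/o['width']/" g.py; python3 g.py 596.6 -50.9 140
```

```text
1.0 [193.4 594.  241.3] need [-698.6  300.6  101.7] yaw y 0.152 tilt [-0.    -0.001 -1.   ] 87.5015673511852 [-0.3 -0.4 -0.6] 0.0
```

Emit:
arm_command(
  series=[
    {"linear": [-0.035, 0.015, 0], "turn": 0},
    {"linear": [-0.035, 0.015, 0], "turn": 0},
    {"linear": [-0.035, 0.015, 0], "turn": 0},
    {"linear": [-0.035, 0.015, 0], "turn": 0},
    {"linear": [-0.035, 0.015, 0], "turn": 0},
    {"linear": [-0.035, 0.015, 0], "turn": 0},
    {"linear": [-0.035, 0.015, 0], "turn": 0},
    {"linear": [-0.035, 0.015, 0], "turn": 0},
    {"linear": [-0.035, 0.015, 0], "turn": 0},
    {"linear": [-0.035, 0.015, 0], "turn": 0},
  ],
)

```text
t: 2.0
ee_pos: [395.8, 269.9, 241.7]
orientation: [2.039, 2.39, 0.0]
ft_force: [0.5, 0.2, -0.1]
width: 87.7
grasp_force: 0.0
```

Emit:
arm_command(
  series=[
    {"linear": [-0.035, 0.015, 0.01], "turn": 0},
    {"linear": [-0.035, 0.015, 0.01], "turn": 0},
    {"linear": [-0.035, 0.015, 0.01], "turn": 0},
    {"linear": [-0.035, 0.015, 0.01], "turn": 0},
    {"linear": [-0.035, 0.015, 0.01], "turn": 0},
    {"linear": [-0.035, 0.015, 0.01], "turn": 0},
    {"linear": [-0.035, 0.015, 0.01], "turn": 0},
    {"linear": [-0.035, 0.015, 0.01], "turn": 0},
    {"linear": [-0.035, 0.015, 0.01], "turn": 0},
    {"linear": [-0.035, 0.015, 0.01], "turn": 0},
  ],
)

```text
t: 3.0
ee_pos: [597.6, -53.1, 141.1]
orientation: [-2.039, -2.389, 0.0]
ft_force: [1.2, 0.7, -0.7]
width: 88.1
grasp_force: 0.0
```

Emit:
arm_command(
  series=[
    {"linear": [0, 0, 0], "turn": 0},
    {"linear": [0, 0, 0], "turn": 0},
  ],
)

```text
t: 3.2
ee_pos: [596.6, -52.1, 141.0]
orientation: [-2.042, -2.385, 0.001]
ft_force: [0.1, -0.4, 0.2]
width: 88.0
grasp_force: 0.0
```

```bash
python3 g.py 596.6 -50.9 59; python3 -c "
from h import *
snap('wrist','w1')"
```

```text
3.2 [596.6 -52.1 141. ] need [ 1.1  0.3 82. ] yaw y 0.155 tilt [-0.001  0.    -1.   ] 87.9963331864378 [ 0.1 -0.4  0.2] 0.0
```

View pics/w1.png

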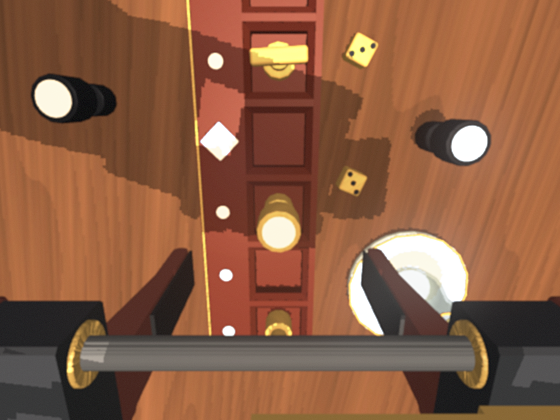

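The wrist view shows the drum (279,230) centred between the fingers, and a cup on a saucer near the right finger (410,285). I'll check that clearance before going down.

```bash
python3 - <<'E'
from h import *
a=load('top0')
for n,p,z in(('saucer c',(353,145),8),('left edge',(327,145),10),('bottom edge',(353,169),10),('cup rim bottom',(353,154),50),('cup rim left',(341,135),60),('black',(289,147),62)): print(n,at(a,*p,z).round(0))
w=load('w1');print(proj(w,[[596.6,-50.9,72],[588.2,3.7,10],[596.6+57,-42,40]]))
E
```

```text
saucer c [ 721. -110.    8.]
left edge [723. -55.  10.]
bottom edge [ 670. -107.   10.]
cup rim bottom [ 691. -103.   50.]
cup rim left [727. -80.  60.]
black [706.  24.  62.]
[[275.93751563 229.49491819]
 [276.32554298 136.57119208]
 [352.86813039 214.84957564]]
```

Everything is clear: the finger reaches x≈654 and the nearest saucer edge is at 670, lower and off to the side. Going down.

Emit:
arm_command(
  series=[
    {"linear": [0.001, 0.0005, 0.01], "turn": 0},
    {"linear": [0, 0, 0.01], "turn": 0},
    {"linear": [0, 0, 0.01], "turn": 0},
    {"linear": [0, 0, 0.01], "turn": 0},
    {"linear": [0, 0, 0.01], "turn": 0},
    {"linear": [0, 0, 0.01], "turn": 0},
    {"linear": [0, 0, 0.01], "turn": 0},
    {"linear": [0, 0, 0.01], "turn": 0},
    {"linear": [0, 0, 0.002], "turn": 0},
    {"linear": [0, 0, 0], "turn": 0},
  ],
)

```text
t: 4.25
ee_pos: [597.1, -50.5, 59.1]
orientation: [-2.044, -2.385, 0.001]
ft_force: [0.1, 0.1, -0.7]
width: 87.5
grasp_force: 0.0
```

Emit:
arm_command(
  series=[
    {"linear": [0, 0, 0], "turn": 0},
    {"linear": [0, 0, 0], "turn": 0},
    {"linear": [0, 0, 0], "turn": 0},
    {"linear": [0, 0, 0], "turn": 0},
    {"linear": [0, 0, 0], "turn": 0},
    {"linear": [0, 0, 0], "turn": 0},
    {"linear": [0, 0, 0], "turn": 0},
    {"linear": [0, 0, 0], "turn": 0},
  ],
  jaw=-1,
)

```text
t: 5.05
ee_pos: [597.4, -50.5, 59.7]
orientation: [-2.044, -2.385, 0.0]
ft_force: [0.4, 0.3, 0.4]
width: 29.4
grasp_force: 30.0
```

```bash
python3 g.py 596.6 -50.9 59
```

```text
5.05 [597.4 -50.5  59.7] need [-0.3 -0.8  0.7] yaw y 0.154 tilt [-0. -0. -1.] 29.421422468959204 [0.4 0.3 0.4] 30.00200718641281
```

Gripped at 29.4 mm. Lifting 40 mm and looking.

Emit:
arm_command(
  series=[
    {"linear": [0, 0, -0.008], "turn": 0},
    {"linear": [0, 0, -0.008], "turn": 0},
    {"linear": [0, 0, -0.008], "turn": 0},
    {"linear": [0, 0, -0.008], "turn": 0},
    {"linear": [0, 0, -0.008], "turn": 0},
    {"linear": [0, 0, 0], "turn": 0},
    {"linear": [0, 0, 0], "turn": 0},
    {"linear": [0, 0, 0], "turn": 0},
  ],
)

```text
t: 5.85
ee_pos: [597.1, -50.5, 99.4]
orientation: [-2.044, -2.385, 0.0]
ft_force: [0.7, 0.6, -2.0]
width: 29.7
grasp_force: 30.0
```

```bash
python3 g.py 588.2 3.7 99; python3 -c "
from h import *
d=snap('side','s2'); cv2.imwrite('pics/s2c.png',cv2.resize(d['frame'][130:350,200:430],None,fx=2.6,fy=2.6))"
```

```text
5.85 [597.1 -50.5  99.4] need [54.9 -0.5  0.4] yaw y 0.154 tilt [-0.001  0.    -1.   ] 29.65168913886577 [ 0.7  0.6 -2. ] 29.9996879696846
```

View pics/s2c.png

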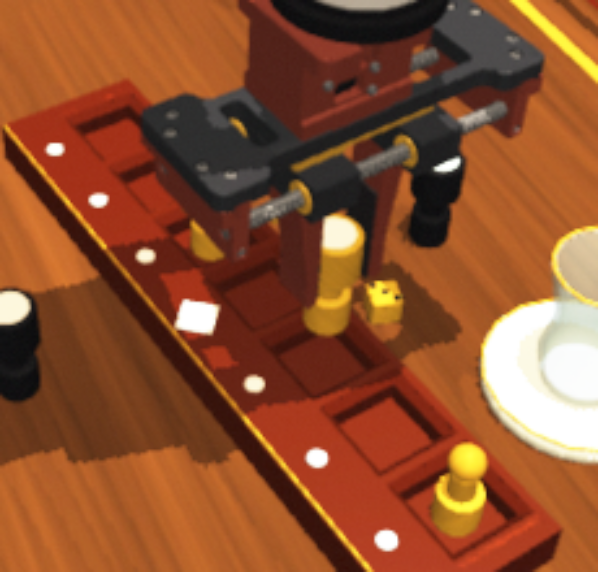

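The drum slider is held upright and clear of its notch (foot at crop (327,315)). Bar and ball are undisturbed. Carrying it to the diamond notch.

Emit:
arm_command(
  series=[
    {"linear": [0.011, 0, 0], "turn": 0},
    {"linear": [0.011, 0, 0], "turn": 0},
    {"linear": [0.011, 0, 0], "turn": 0},
    {"linear": [0.011, 0, 0], "turn": 0},
    {"linear": [0.011, 0, 0], "turn": 0},
    {"linear": [0, 0, 0], "turn": 0},
    {"linear": [0, 0, 0], "turn": 0},
  ],
)

```text
t: 6.6
ee_pos: [589.0, 4.3, 99.7]
orientation: [2.043, 2.386, -0.0]
ft_force: [-0.2, 0.6, -2.8]
width: 29.4
grasp_force: 30.0
```

Emit:
arm_command(
  series=[
    {"linear": [0, 0, 0.007], "turn": 0},
    {"linear": [0, 0, 0.007], "turn": 0},
    {"linear": [0, 0, 0.007], "turn": 0},
    {"linear": [0, 0, 0.006], "turn": 0},
    {"linear": [0, 0, 0.004], "turn": 0},
    {"linear": [0, 0, 0.004], "turn": 0},
    {"linear": [0, 0, 0.004], "turn": 0},
    {"linear": [0, 0, 0], "turn": 0},
    {"linear": [0, 0, 0], "turn": 0},
  ],
)

```text
t: 7.5
ee_pos: [589.0, 3.8, 60.7]
orientation: [-2.044, -2.385, -0.0]
ft_force: [0.2, -0.4, -1.9]
width: 29.0
grasp_force: 30.0
```

```bash
python3 g.py 588.2 3.7 59
```

```text
7.5 [589.    3.8  60.7] need [-0.  -0.8  1.7] yaw y 0.154 tilt [ 0.  0. -1.] 29.01256557659636 [ 0.2 -0.4 -1.9] 29.999724626541138
```

Emit:
arm_command(
  series=[
    {"linear": [0, 0, 0.001], "turn": 0},
    {"linear": [0, 0, 0], "turn": 0},
    {"linear": [0, 0, 0], "turn": 0},
  ],
)

```text
t: 7.8
ee_pos: [589.1, 3.8, 59.8]
orientation: [2.044, 2.385, 0.0]
ft_force: [-0.3, 0.6, -1.9]
width: 29.6
grasp_force: 30.0
```

Emit:
arm_command(
  series=[
    {"linear": [0, 0, 0], "turn": 0},
    {"linear": [0, 0, 0], "turn": 0},
    {"linear": [0, 0, 0], "turn": 0},
    {"linear": [0, 0, 0], "turn": 0},
    {"linear": [0, 0, 0], "turn": 0},
    {"linear": [0, 0, 0], "turn": 0},
    {"linear": [0, 0, 0], "turn": 0},
  ],
  jaw=1,
)

```text
t: 8.5
ee_pos: [589.0, 3.8, 59.7]
orientation: [-2.044, -2.385, 0.0]
ft_force: [0.1, -0.6, 0.2]
width: 82.2
grasp_force: 0.0
```

Emit:
arm_command(
  series=[
    {"linear": [0, 0, -0.01], "turn": 0},
    {"linear": [0, 0, -0.015], "turn": 0},
    {"linear": [0, 0, -0.02], "turn": 0},
    {"linear": [0, 0, -0.025], "turn": 0},
    {"linear": [0, 0, -0.025], "turn": 0},
    {"linear": [0, 0, -0.025], "turn": 0},
    {"linear": [0, 0, -0.02], "turn": 0},
    {"linear": [0, 0, 0], "turn": 0},
    {"linear": [0, 0, 0], "turn": 0},
  ],
)

```text
t: 9.4
ee_pos: [589.1, 3.8, 200.6]
orientation: [2.044, 2.384, 0.002]
ft_force: [-0.8, 0.1, -0.3]
width: 87.8
grasp_force: 0.0
```

```bash
python3 -c "
from h import *
d=snap('side','s3'); c=cv2.resize(d['frame'][130:350,180:430],None,fx=2.6,fy=2.6)
for p in proj(d,[[588.3,3.7,72],[588.3,3.7,10]]): cv2.circle(c,tuple(int(q) for q in (p-[180,130])*2.6),3,(255,0,0),-1)
cv2.imwrite('pics/s3c.png',c)"; python3 g.py 588.2 3.7 59
```

```text
9.45 [588.6   3.8 199.6] need [-1.000e-01 -4.000e-01  1.406e+02] yaw y 0.154 tilt [-0. -0. -1.] 87.45963835353376 [-1.   0.5 -0.1] 0.0
```

View pics/s3c.png

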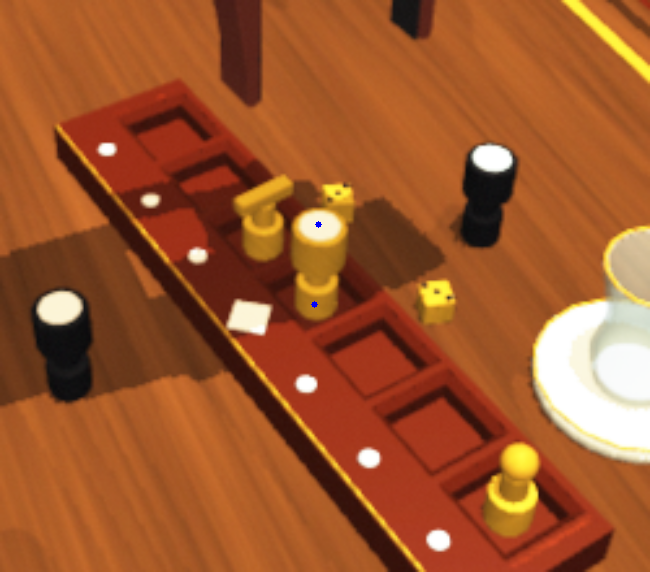

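The drum slider stands upright in the diamond notch, with its top at (319,226), right on the predicted mark. Bar and ball are in place and the gripper is clear.

```bash
python3 -c "
from workcell import ctrl
print(ctrl.close_job())"
```

```text
the job is handed in; nothing more can be done
None
```

The drum-headed slider now stands upright and released in the diamond-marked notch, the ball and crossbar sliders still stand in their notches, and the job was handed in at about 9.5 s (no verdict was returned).

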